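Load the last dowel and pull the latched carrier

ROBOT

A 6-joint arm with a two-finger parallel gripper is mounted at the origin on the work surface. World frame = base frame: x ahead of the robot, y to its left, z up, the work surface at z = 0. Lengths are in mm, angles in rad, forces in N, time in s.
With the tool pointing down it reaches from about 300 to 750 mm from the base axis. Payload 8.5 kg.
Tool frame: the origin (TCP) lies at the very end of the fingers, on their centre line; the grasp point (between the pads) lies env.pinch_z behind it (env.pinch_z is the distance from the TCP to the grasp point, in mm); z points along the fingers, y is the line along which they close (so a half turn about z gives the same grasp; the last joint's range is limited). The gripper opens to 85 mm and grips with 20 to 120 N. Pads are 22 mm wide; open, the fingers measure 114 mm over their backs; the gripper's body (76 mm by 85 mm) begins 54 mm behind the grasp point. The pads swing forward as they close: fully open they stand 13 mm farther back than shut.
Start: joints at [-1.511, 0.381, 1.297, -0, 1.464, -0.215], TCP at [149.24, -529.347, 231.322] pointing down, gripper open.
Joint ranges: [-3.11, 3.11], [-0.89, 2.33], [0.22, 2.48], [-1.42, 4.56], [0.17, 2.85], [-2.88, 2.88]. Speed limits (rad/s): [2.39, 2.39, 3.14, 3.14, 3.14, 3.14].

INTERFACE

Orientations are given as a unit quaternion [w, x, y, z].
In Python, from plant import env, cam gives the robot as it stands (env), with the cameras (cam).
- The arm moves only by the tool nudge_tcp, called after ">>>" in YAML: its name, and indented under it one key for each argument. Schema: {"type":"object","properties":{"plan":{"type":"array","items":{"type":"number"},"minItems":7,"maxItems":56},"only":{"type":"string"},"quiet":{"type":"boolean"},"lines":{"type":"string"}},"required":["plan"],"additionalProperties":false}. plan is one flat list of numbers that holds 1 to 8 rows one after another, with no inner brackets; each row has 7 numbers: dx, dy, dz in shares of the most that a row can go, 1 being 62.5 mm, then a rotation vector rx, ry, rz in normalised numbers (1 is pi rad), then the finger opening in mm; each row shifts and turns the commanded pose from where the row before left it, along the tool's axes as they then stand; what a row does not reach is not made up. A row lasts 1/8 s, in which the tool goes at most 62.5 mm and 0.188 rad, less where a joint would pass 70% of its speed; a pose out of reach is approached as far as the arm can. The fingers move at their own pace and stop on an object; the grip force is fixed at half the most. Time passes only in rows, so rows that do not move let the fingers close. The tool returns the time, the measured TCP pose, the force, the opening and the grip force at its end. only (a regular expression) keeps the lines of the reply that match it, lines (a string "A,B") keeps lines A to B, and quiet returns only ok. Input that does not fit is refused with a message, and nothing moves.
- env.get_obs(): the state, without advancing time (a new reading comes with each control period).
- cam.read_camera(name): name is "side" or "top"; returns the picture (420x560x3 uint8, red, green, blue); there is no depth.
- cam.get_calibration(name): a dict with "vertical_fov" (degrees; the focal length in pixels is half the picture's height over the tangent of half this angle, whatever the lens; pixels are square), "cx", "cy" (the principal point, pixels), "dist_coeffs" ([k1, k2, p1, p2, k3] as OpenCV has them; the pictures are not rectified), "xyz" and "attitude" of the camera in the world. Camera axes: x right, y up, looking along -z (the intrinsics and any distortion apply to the point x, -y, -z); pixel columns grow to the right and rows downward; lengths in mm; the calibration is good to about 2 mm. A picture is of the moment at which its call begins. get_calibration takes no time and is no camera call.
- env.sign_off(): hands the job in; it is judged then, once.
The state is a dict: "time_s": time; "joint_positions": joint angles; "qvel": joint speeds; "tau": joint torques, N m; "ee_pos": TCP position; "tcp_rot": TCP orientation; "force": force on the tool from outside, world axes, zero at the start; "moment": the same for the moment, N m; "grip_width": finger opening in mm; "finger_force": force on a finger pad.
Only numpy, scipy, OpenCV 4.12 (cv2) and the standard library are available. Lean on these libraries where they do the work, as an engineer would, in place of code of your own. Each camera call takes 0.05 s, during which the arm holds its last target. There are 200 camera calls.

TASK

Take the one pale dowel out of the wooden stand, put it down through the empty brass eyelet of the white carrier until it stands on the carrier's floor, and let go of it while the carrier is still latched in its blue dock. Then pinch the carrier's two orange side catches together and lift the carrier straight out of the dock, upright and with the dowel still in it. Finish while holding it still by the pinched catches, about 15 cm above the bench (at least 10 cm), touching nothing else, and leave the two dark dowels and the white jar where they stand.

Things in the scene. Friction and masses are not known exactly. Their poses are not given: they have to be found in the camera images.
- dowel: pale wooden dowel, round, 18 mm diameter, 120 mm long, about 22 g, upright in one of the stand's three holes (any of them). Origin at the centre of its lower end, z along it upwards.
- dowel_waist (a point): point on the pale dowel's axis, 40 mm above its lower end; it lies 4 mm below the eyelet's mouth when the dowel stands in the carrier.
- stand: fixed wooden block 56 x 190 mm, 50 mm high, with three 20 mm holes, 40 mm deep, at y = -60, 0, +60 mm in its frame; each holds one upright dowel, its lower end 10 mm and upper end 130 mm above the bench. Origin at the centre of its underside, y along the row, z up. Room for fingers is across the row (along x).
- stained_a: bystander: dark brown dowel, 18 x 120 mm, upright in the stand; origin at the centre of its lower end. Must stay.
- stained_b: bystander: another dark brown dowel, same size and place of origin. Must stay.
- jar: bystander: closed white jar, 72 mm diameter, 85 mm high, on the bench beyond the work; origin at the centre of its underside. Must stay.
- dock: fixed blue dock, 96 (x) x 216 (y) mm, base 6 mm thick, guides 18 mm high; in the middle of both long sides, posts 40 mm high with steel lips reaching inwards to x = +-29 mm, under which the catches' teeth hook. Origin at the centre of its underside. The carrier comes out straight up.
- carrier: white carrier, 0.25 to 0.4 kg, standing on the dock's base (origin 6 mm above the bench), same heading. Floor plate 52 (x) x 190 (y) x 8 mm; central mast 20 x 40 mm, 112 mm high, with the catches at its x sides. At y = -75 mm a pale dowel is fixed in it, reaching up to 128 mm; at y = +75 mm is the empty eyelet. Origin at the centre of its underside, z up. A loaded dowel stands at z = 8 mm.
- eyelet (a point): centre of the mouth of the empty eyelet, at carrier x = 0, y = +75 mm, z = 52 mm: a round 23 mm through hole in a brass plate 44 x 44 mm and 8 mm thick (z 44 to 52 mm), open above. The hole's axis is the carrier's z; the floor plate is 44 mm below this point.
- catch_far (a joint): travel in m of the orange catch on the carrier's +x side: 0 out (latched), 0.008 fully pinched in (stop). Spring: 3.2 N at 0 to 9.6 N at 0.008. Its tooth clears the dock's lip from about 0.004; pinch it fully.
- catch_near (a joint): the same for the orange catch on the carrier's -x side, which moves towards +x when pinched.
- catch_far_pad (a point): centre of the outer face of the +x catch's orange pad (36 mm wide along y, 36 mm high), at x = +27 mm, y = 0, z = 87 mm in the carrier when latched. The two pads measure 54 mm over their outer faces; pinch them from above, closing along the carrier's x, midway between them.
- catch_near_pad (a point): centre of the outer face of the -x catch's pad, same size, x = -27 mm, z = 87 mm in the carrier when latched.

How it is judged (in metres and radians):
On the way, in this order (a step that is already met when the one before it is completed fails the run):
1. the pale dowel stands through the eyelet on the carrier's floor, let go, with the carrier still latched in the dock (distance between dowel_waist and eyelet below 0.011 m and z of dowel in the frame of eyelet between -0.055 and -0.034 m and angle between the z axis of dowel and the z axis of carrier, either way round below 0.45 rad and contact force between the fingers and dowel below 0.1 N and distance of carrier from where it was at the start of the episode below 0.012 m), for 0.2 s.
2. both catches are pinched by the fingers while the carrier is still in the dock (distance between dowel_waist and eyelet below 0.011 m and z of dowel in the frame of eyelet between -0.055 and -0.034 m and angle between the z axis of dowel and the z axis of carrier, either way round below 0.45 rad and value of joint each of catch_far, catch_near above 0.004 m and contact force between the fingers and carrier above 2 N and distance of carrier from where it was at the start of the episode below 0.015 m), for 0.1 s.
At the end, for the whole second after the job is handed in: the fingers hold the carrier, both catches pinched over 4 mm, its underside over 100 mm above the bench, within 15 degrees of upright, under 30 mm/s, touching no dock, stand, jar or dark dowel; the pale dowel, not touched by the fingers, goes through the eyelet, its foot 34 to 55 mm below the mouth (distance between dowel_waist and eyelet below 0.011 m and z of dowel in the frame of eyelet between -0.055 and -0.034 m and angle between the z axis of dowel and the z axis of carrier, either way round below 0.45 rad and value of joint each of catch_far, catch_near above 0.004 m and contact force between the fingers and carrier above 2 N and contact force between carrier and dock below 0.05 N and contact force between carrier and stand below 0.05 N and contact force between carrier and jar below 0.05 N and contact force between carrier and stained_a below 0.05 N and contact force between carrier and stained_b below 0.05 N and height (world z) of carrier above 0.1 m and angle between carrier's own z axis and vertical below 0.26 rad and linear speed of carrier below 0.03 m/s and contact force between the fingers and dowel below 0.1 N); the arm keeps its last pose, push and grip.
It fails at once if a dark dowel is disturbed (moved more than 15 mm) (distance of any of stained_a, stained_b from where it was at the start of the episode above 0.015 m).
It fails at once if the jar is disturbed (moved more than 30 mm) (distance of jar from where it was at the start of the episode above 0.03 m).
It also fails if it takes over 58 s, if anything falls off the work surface, if the arm or the gripper's body presses on something with over 40 N, if the wrist force passes 120 N, or if a joint passes its speed limit or range.

## Working session

There is one attempt and no reset: what is moved stays moved. The work goes in short steps, Python scripts to look and compute and a tool call to move; the robot and the scene stay as the last step left them, time stands still between calls to the robot, and variables do not carry over. Pictures are saved under pics/ and viewed, at most 10 in all, crops included, and the job is handed in when it is done.

```bash
ls; mkdir -p pics; python3 - <<'E'
from plant import env, cam
import cv2
o=env.get_obs()
print(o['time_s'],o['ee_pos'],o['tcp_rot'],o['grip_width'],env.pinch_z)
for n in('side','top'):
    print(n,cam.get_calibration(n)); cv2.imwrite(f'pics/{n}0.png',cam.read_camera(n)[...,::-1])
E
```

```text
pics
plant.py
0.0 [ 149.2191214  -529.07286189  230.66633549] [-7.57456010e-04  9.90575344e-01  1.36966818e-01  6.56452151e-05] 85.51203926286293 18.700000000000003
side {'vertical_fov': 48.50617842876399, 'cx': 281.4392859926075, 'cy': 215.13873973791303, 'dist_coeffs': array([-0.00922236,  0.        ,  0.        ,  0.        ,  0.        ]), 'xyz': array([314.42651771, 472.48591605, 645.78423492]), 'attitude': array([-0.28899733, -0.11596763,  0.35495339,  0.8814988 ])}
top {'vertical_fov': 49.348282425364815, 'cx': 276.2612391185657, 'cy': 201.25133114827835, 'dist_coeffs': array([-0.09297333,  0.        ,  0.        ,  0.        ,  0.        ]), 'xyz': array([ 545.5047146 ,   44.80805277, 1023.65776675]), 'attitude': array([ 0.71390652,  0.03557661, -0.04352676, -0.69798081])}
```

View pics/side0.png

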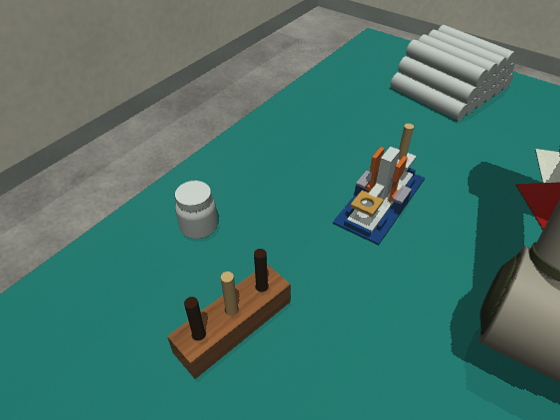

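View pics/top0.png

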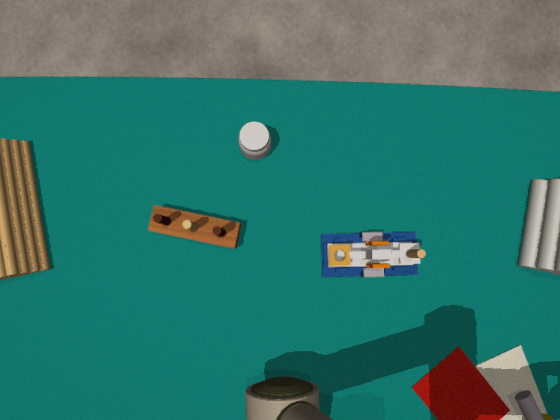

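Both pictures show the pale dowel in the stand's middle hole: its top is at about (228,277) in side and (187,225) in top. The eyelet is at about (367,203) in side and (340,256) in top. Next I'll enlarge these regions to read the pixels more closely.

```bash
python3 - <<'E'
import cv2,numpy as np
s=cv2.imread('pics/side0.png');t=cv2.imread('pics/top0.png')
def c(im,x,y,w,h,k,st=10):
    a=cv2.resize(im[y:y+h,x:x+w],None,fx=k,fy=k,interpolation=cv2.INTER_CUBIC)
    for u in range(-x%st,w,st):
        cv2.line(a,(int((u+.5)*k),0),(int((u+.5)*k),5 if (u+x)%50 else 14),(0,255,255),1)
    for v in range(-y%st,h,st):
        cv2.line(a,(0,int((v+.5)*k)),(5 if (v+y)%50 else 14,int((v+.5)*k)),(0,255,255),1)
    return a
o=np.zeros((600,800,3),np.uint8)
def put(a,x,y): a=a[:600-y,:800-x]; o[y:y+a.shape[0],x:x+a.shape[1]]=a
put(c(t,145,200,100,50,4),0,0)      # top stand
put(c(t,315,225,115,55,3.4),405,0)
put(c(s,165,240,130,140,2.8),0,205)
put(c(s,330,120,100,125,3.1),405,205)
cv2.imwrite('pics/crop0.png',o)
E
```

```text
(no output)
```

View pics/crop0.png

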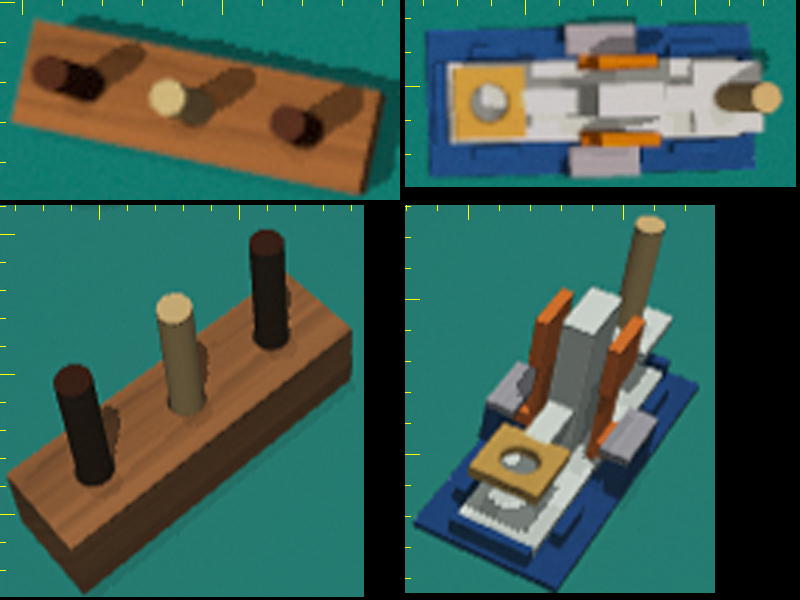

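The crop gives the pixels I need, listed as top / side:
- pale dowel top: (186.25,224.0) / (226.6,276.3)
- dark dowel tops: (156.75,217.5) and (216.25,230.75) / (191.3,301.6) and (259.5,252.7)
- eyelet: (339.5,254.5) / (366.9,202.1)
- fixed dowel top: (421,253) / (408.5,126)

I'll triangulate from these.

```bash
cat > h.py <<'E'
import numpy as np,cv2
from scipy.optimize import least_squares
from scipy.spatial.transform import Rotation as R
from plant import env, cam
def rot(q): return R.from_quat([q[1],q[2],q[3],q[0]])
class Cam:
    def __init__(s,n):
        c=cam.get_calibration(n); f=210/np.tan(np.radians(c['vertical_fov']/2))
        s.K=np.array([[f,0,c['cx']],[0,f,c['cy']],[0,0,1]]);s.d=c['dist_coeffs']
        s.M=np.diag([1,-1,-1])@rot(c['attitude']).as_matrix().T; s.t=-s.M@c['xyz']
    def proj(s,P): return cv2.projectPoints(np.atleast_2d(P).astype(float),cv2.Rodrigues(s.M)[0],s.t,s.K,s.d)[0][:,0]
T,S=Cam('top'),Cam('side')
def tri(t,s):
    r=least_squares(lambda p:np.r_[T.proj(p)[0]-t,S.proj(p)[0]-s],[500,0,80.],x_scale=100)
    return r.x,np.abs(r.fun).max()
def planar(mod,top,side,x0,zfree=False):
    # mod points -> world by x,y,yaw,dz
    def w(p,m): return R.from_euler('z',p[2]).apply(m)+[p[0],p[1],p[3]]
    f=lambda p:np.concatenate([(T.proj(w(p,np.array([mod[k] for k in top],float)))-list(top.values())).ravel(),(S.proj(w(p,np.array([mod[k] for k in side],float)))-list(side.values())).ravel()])
    return least_squares(f,x0,x_scale=[100,100,1,100])
E
python3 - <<'E'
from h import *
top=dict(p=(186.25,224),a=(156.75,217.5),b=(216.25,230.75),e=(339.5,254.5),f=(421,253))
sid=dict(p=(226.6,276.3),a=(191.3,301.6),b=(259.5,252.7),e=(366.9,202.1),f=(408.5,126))
for k in top: x,e=tri(top[k],sid[k]); print(k,x.round(1),round(e,2))
m=dict(p=(0,0,130),a=(0,60,130),b=(0,-60,130),c1=(28,95,50),c2=(28,-95,50),c3=(-28,-95,50),c4=(-28,95,50))
t={k:top[k] for k in'pab'};t.update(c1=(152.75,204),c2=(240,222.5),c3=(235,247),c4=(147.5,230))
s={k:sid[k] for k in'pab'};s.update(c1=(167.4,336.3),c4=(190.6,362.7),c3=(290.2,284.9),c2=(268.1,263.4))
# c1/c4 naming in side checked by residual
for sw in (0,1):
    s2=dict(s)
    if sw: s2.update(c1=s['c4'],c4=s['c1'],c2=s['c3'],c3=s['c2'])
    r=planar(m,t,s2,[550,200,0,0]);print('stand',r.x.round(3),np.abs(r.fun).max().round(2))
m=dict(e=(0,75,58),f=(0,-75,134),d1=(48,108,6),d2=(-48,108,6),d3=(48,-108,6),d4=(-48,-108,6),mast=(0,0,118))
t=dict(e=top['e'],f=top['f'],d1=(320.7,233.6),d2=(321.3,276.3),d3=(416,231),d4=(417.4,273.9))
s=dict(e=sid['e'],f=sid['f'],mast=(390.5,153.7))
r=planar(m,t,s,[550,-100,0,0]);print('carrier',r.x.round(3),r.fun.round(1))
o=env.get_obs();print(rot(o['tcp_rot']).as_matrix().round(3))
E
```

```text
p [597.6 211.2 132.2] 0.34
a [608.2 269.3 132.5] 0.05
b [586.5 152.4 132.6] 0.69
e [ 544.2 -100.8   57.3] 0.08
f [ 550.2 -250.1  134.6] 0.07
stand [ 5.97694e+02  2.10514e+02 -1.82000e-01  8.67000e-01] 1.42
stand [ 5.99745e+02  2.09157e+02 -1.95000e-01 -3.63800e+00] 27.46
carrier [ 5.47098e+02 -1.75285e+02  4.10000e-02  2.72000e-01] [-0.1  0.1 -0.  -0.1 -0.2 -0.4  0.4  0.4 -0.2  0.2  0.4  0.2 -0.1 -0.2
  0.1  0.1 -0.4  0.1]
[[ 0.962  0.271 -0.   ]
 [ 0.271 -0.962  0.001]
 [ 0.    -0.001 -1.   ]]
```

Every height agrees with the text: 132, 57 and 135 mm measured against 130, 58 and 134. Stand yaw is −0.182 and carrier yaw is +0.041. I'll turn so the fingers close across the stand row, then travel to it.

Careful with the scale: shifts go in shares of 62.5 mm and turns go in shares of pi rad. That gives: -0.186 rad is -0.0592.

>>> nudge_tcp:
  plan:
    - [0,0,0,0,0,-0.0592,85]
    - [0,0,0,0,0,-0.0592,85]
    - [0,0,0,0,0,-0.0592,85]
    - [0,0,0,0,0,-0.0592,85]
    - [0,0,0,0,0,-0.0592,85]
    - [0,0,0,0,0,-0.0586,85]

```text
refused: plan: the value is too short (schema: minItems 7). Nothing was moved.
```

Nothing moved. I misread the format; it is one flat list, 7 numbers to a row, no inner brackets. Resending.

>>> nudge_tcp:
  plan: [0,0,0,0,0,-0.0592,85,0,0,0,0,0,-0.0592,85,0,0,0,0,0,-0.0592,85,0,0,0,0,0,-0.0592,85,0,0,0,0,0,-0.0592,85,0,0,0,0,0,-0.0586,85]

```text
time_s: 0.85
ee_pos: [149.2, -529.2, 231.0]
tcp_rot: [-0.0, 0.766, 0.642, 0.0]
force: [0.6, 0.1, -0.1]
grip_width: 84.9
finger_force: 0.0
```

>>> nudge_tcp:
  plan: [0.808,0.304,0,0,0,0,85,0.808,0.304,0,0,0,0,85,0.808,0.304,0,0,0,0,85,0.808,0.304,0,0,0,0,85,0.808,0.304,0,0,0,0,85,0.808,0.304,0,0,0,0,85,0.808,0.304,0,0,0,0,85,0.808,0.304,0,0,0,0,85]

```text
time_s: 1.85
ee_pos: [372.4, -157.9, 231.3]
tcp_rot: [-0.0, 0.769, 0.64, 0.0]
force: [0.7, -0.4, 1.0]
grip_width: 85.5
finger_force: 0.0
```

>>> nudge_tcp:
  plan: [0.808,0.304,0,0,0,0,85,0.808,0.304,0,0,0,0,85,0.808,0.304,0,0,0,0,85,0.808,0.304,0,0,0,0,85,0.808,0.304,0,0,0,0,85,0.808,0.304,0,0,0,0,85,0.808,0.304,0,0,0,0,85,0,0,0,0,0,0,85]

```text
time_s: 2.85
ee_pos: [567.2, 166.7, 230.0]
tcp_rot: [-0.001, 0.767, 0.641, -0.0]
force: [-0.6, -0.1, -0.4]
grip_width: 85.0
finger_force: 0.0Traceback (most recent call last):
```

```bash
cat >> h.py <<'E'
def to(x,y,z,yaw):
    "remaining shift in tool axes and rz so tool y points along yaw"
    o=env.get_obs(); M=rot(o['tcp_rot']).as_matrix()
    cy=np.arctan2(M[1,1],M[0,1]); d=(cy-yaw+np.pi/2)%np.pi-np.pi/2
    print(o['time_s'],'tcp',o['ee_pos'].round(1),'shift',(M.T@(np.array([x,y,z])-o['ee_pos'])).round(1),'rz',round(d,3),'zaxis',M[:,2].round(4),'w',o['grip_width'].round(1),'F',o['force'].round(1),o['finger_force'])
E
python3 -c "
from h import *
to(597.6,211,76,-.182);print(env.get_obs()['joint_positions'])"
```

```text
  File "<string>", line 3, in <module>
    to(597.6,211,76,-.182);print(env.get_obs()['joint_positions'])
    ~~^^^^^^^^^^^^^^^^^^^^
  File "h.py", line 25, in to
    print(o['time_s'],'tcp',o['ee_pos'].round(1),'shift',(M.T@(np.array([x,y,z])-o['ee_pos'])).round(1),'rz',round(d,3),'zaxis',M[:,2].round(4),'w',o['grip_width'].round(1),'F',o['force'].round(1),o['finger_force'])
                                                                                                                                                    ^^^^^^^^^^^^^^^^^^^^^
AttributeError: 'float' object has no attribute 'round'
```

```bash
sed -i "s/o\['grip_width'\].round(1)/round(o['grip_width'],1)/" h.py; python3 -c "
from h import *
to(597.6,211,76,-.182);print(env.get_obs()['joint_positions'])"
```

```text
2.85 tcp [567.2 166.7 230. ] shift [ 49.   22.2 154. ] rz 0.004 zaxis [-1.4e-03  3.0e-04 -1.0e+00] w 85.0 F [-0.6 -0.1 -0.4] 0.0
[8.56497659e-02 4.55277910e-01 1.17869362e+00 3.70148351e-04
 1.50897326e+00 2.63940304e-01]
```

Converted, 54 mm is 0.864, 50 mm is 0.8.

>>> nudge_tcp:
  plan: [0.784,0.3552,0,0,0,0,50,0,0,0.864,0,0,0,50,0,0,0.8,0,0,0,50,0,0,0,0,0,0,50]

```text
time_s: 3.35
ee_pos: [595.4, 207.2, 124.1]
tcp_rot: [-0.002, 0.769, 0.64, -0.004]
force: [-0.1, -1.1, 0.6]
grip_width: 50.0
finger_force: 0.0
```

```bash
python3 -c "
from h import *
import cv2
to(597.6,211,76,-.182)
s=cam.read_camera('side')[230:390,140:340,::-1];t=cam.read_camera('top')[150:310,100:300,::-1]
cv2.imwrite('pics/g1.png',cv2.resize(np.hstack([s,t]),None,fx=2,fy=2))"
```

```text
3.35 tcp [595.4 207.2 124.1] shift [ 4.2  1.9 48.1] rz -0.001 zaxis [-0.0082 -0.0014 -1.    ] w 50.0 F [-0.1 -1.1  0.6] 0.0
```

View pics/g1.png

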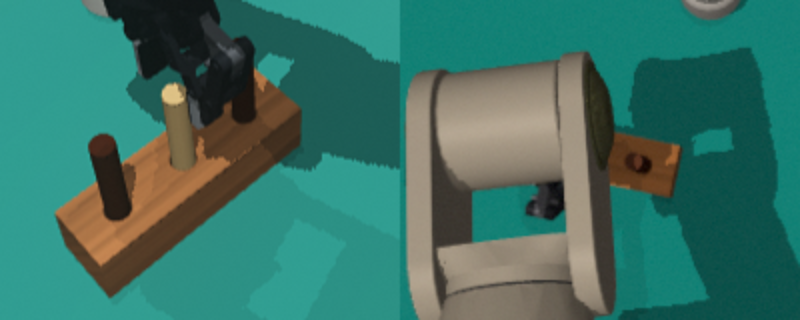

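The side view shows the fingers straddling the pale dowel, whose top is at about (226,276) in full-picture pixels. The top view is blocked by the arm. I'll let it settle and read again.

>>> nudge_tcp:
  plan: [0,0,0,0,0,0,50,0,0,0,0,0,0,50]

```text
time_s: 3.7
ee_pos: [597.9, 208.2, 129.1]
tcp_rot: [0.001, 0.768, 0.64, 0.001]
force: [0.4, -0.0, 0.0]
grip_width: 50.0
finger_force: 0.0
```

```bash
python3 -c "
from h import *
to(597.6,211,76,-.182);print(S.proj(env.get_obs()['ee_pos']))"
```

```text
3.7 tcp [597.9 208.2 129.1] shift [ 2.6 -0.9 53.1] rz -0.0 zaxis [ 2.9e-03  4.0e-04 -1.0e+00] w 50.0 F [ 0.4 -0.   0. ] 0.0
[[228.38492479 276.15571038]]
```

Converted, 15 mm is 0.24, 8 mm is 0.128.

>>> nudge_tcp:
  plan: [0.0416,-0.0144,0.24,0,0,0,50,0,0,0.24,0,0,0,50,0,0,0.24,0,0,0,50,0,0,0.128,0,0,0,50,0,0,0,0,0,0,50,0,0,0,0,0,0,50]

```text
time_s: 4.45
ee_pos: [597.2, 211.0, 74.8]
tcp_rot: [0.0, 0.768, 0.64, 0.0]
force: [-0.1, 0.3, -0.3]
grip_width: 50.0
finger_force: 0.0
```

```bash
python3 -c "
from h import *
to(597.6,211,76,-.182)"
```

```text
4.45 tcp [597.2 211.   74.8] shift [ 0.1  0.4 -1.2] rz 0.0 zaxis [ 9.e-04  1.e-04 -1.e+00] w 50.0 F [-0.1  0.3 -0.3] 0.0
```

>>> nudge_tcp:
  plan: [0,0,0,0,0,0,15,0,0,0,0,0,0,10,0,0,0,0,0,0,10,0,0,0,0,0,0,10,0,0,0,0,0,0,10,0,0,0,0,0,0,10,0,0,0,0,0,0,10]

```text
time_s: 5.32
ee_pos: [597.2, 211.0, 74.8]
tcp_rot: [0.0, 0.768, 0.64, 0.0]
force: [-0.2, -0.1, 5.6]
grip_width: 16.4
finger_force: 58.4
```

```bash
python3 -c "
from h import *
to(597.6,211,76,-.182)"
```

```text
5.325 tcp [597.2 211.   74.8] shift [ 0.1  0.4 -1.2] rz 0.0 zaxis [ 1.e-03  2.e-04 -1.e+00] w 16.4 F [-0.2 -0.1  5.6] 58.43803882598877
```

Converted, -20 mm is -0.32, -15 mm is -0.24.

>>> nudge_tcp:
  plan: [0,0,-0.128,0,0,0,10,0,0,-0.24,0,0,0,10,0,0,-0.24,0,0,0,10,0,0,-0.32,0,0,0,10,0,0,-0.32,0,0,0,10,0,0,-0.32,0,0,0,10,0,0,-0.16,0,0,0,10,0,0,0,0,0,0,10]

```text
time_s: 6.32
ee_pos: [597.0, 211.0, 183.1]
tcp_rot: [0.0, 0.768, 0.64, 0.001]
force: [-0.8, 0.4, -1.0]
grip_width: 16.3
finger_force: 58.5
```

```bash
python3 -c "
from h import *
import cv2
to(544.1,-100.5,180,.041)
cv2.imwrite('pics/g2.png',cv2.resize(cam.read_camera('side')[130:390,120:440,::-1],None,fx=2,fy=2))"
```

```text
6.325 tcp [597.  211.  183.1] shift [-315.9    4.3    2.9] rz -0.223 zaxis [ 1.3e-03  2.0e-04 -1.0e+00] w 16.3 F [-0.8  0.4 -1. ] 58.519127368927
```

View pics/g2.png

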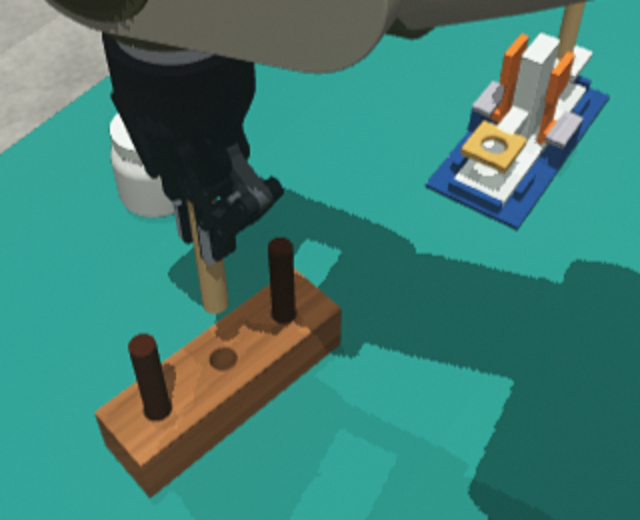

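The pale dowel is held, its foot at about (227,282) full-picture pixels and roughly 118 mm up. The dark dowel on the way is 130 mm high, so I lift another 50 mm before crossing.

Converted, -35 mm is -0.56, -20 mm is -0.32.

>>> nudge_tcp:
  plan: [0,0,-0.24,0,0,0,10,0,0,-0.32,0,0,0,10,0,0,-0.24,0,0,0,10,0,0,0,0,0,0,10,-0.32,0.008,0,0,0,0,10,-0.56,0.008,0,0,0,0,10,-0.56,0.008,0,0,0,0,10,-0.56,0.008,0,0,0,0,10]

```text
time_s: 7.38
ee_pos: [575.3, 85.5, 231.5]
tcp_rot: [-0.0, 0.769, 0.64, -0.001]
force: [-0.5, -1.0, -0.0]
grip_width: 16.8
finger_force: 58.5
```

>>> nudge_tcp:
  plan: [-0.56,0.008,0,0,0,0,10,-0.56,0.008,0,0,0,0,10,-0.56,0.008,0,0,0,0,10,-0.56,0.008,0,0,0,0,10,-0.496,0,0,0,0,0,10,-0.32,0,0,0,0,-0.035,10,0,0,0,0,0,-0.036,10,0,0,0,0,0,0,10]

```text
time_s: 8.38
ee_pos: [542.8, -101.4, 231.7]
tcp_rot: [-0.001, 0.693, 0.721, -0.0]
force: [0.2, -0.2, -0.4]
grip_width: 16.6
finger_force: 58.5
```

>>> nudge_tcp:
  plan: [0,0,0,0,0,0,10,0,0,0,0,0,0,10]

```text
time_s: 8.62
ee_pos: [543.5, -100.5, 232.2]
tcp_rot: [-0.0, 0.693, 0.721, -0.0]
force: [-0.1, -0.5, -0.4]
grip_width: 16.4
finger_force: 58.5
```

```bash
python3 -c "
from h import *
to(544.1,-100.5,180,.041)"
```

```text
8.625 tcp [ 543.5 -100.5  232.2] shift [-0.1  0.6 52.2] rz -0.001 zaxis [-3.e-04  1.e-04 -1.e+00] w 16.4 F [-0.1 -0.5 -0.4] 58.530762791633606
```

Converted, 20 mm is 0.32, 15 mm is 0.24.

>>> nudge_tcp:
  plan: [0,0.0096,0.24,0,0,0,10,0,0,0.32,0,0,0,10,0,0,0.32,0,0,0,10,0,0,0.32,0,0,0,10,0,0,0.192,0,0,0,10,0,0,0.08,0,0,0,10,0,0,0,0,0,0,10,0,0,0,0,0,0,10]

```text
time_s: 9.62
ee_pos: [544.5, -100.6, 140.9]
tcp_rot: [0.001, 0.692, 0.721, 0.0]
force: [-1.2, -0.6, 0.3]
grip_width: 16.3
finger_force: 58.5
```

```bash
python3 -c "
from h import *
import cv2
to(544.1,-100.5,135,.041)
cv2.imwrite('pics/s3.png',cam.read_camera('side')[...,::-1]);cv2.imwrite('pics/t3.png',cam.read_camera('top')[...,::-1])
s=cv2.imread('pics/s3.png')[120:240,320:430];t=cv2.imread('pics/t3.png')[200:320,280:340+80]
o=np.hstack([cv2.resize(s,None,fx=5,fy=5,interpolation=2),cv2.resize(t,None,fx=1.7,fy=5,interpolation=2)])[:,:800]
cv2.imwrite('pics/g3.png',o)
print(S.proj([[544.1,-100.5,58],[544.1,-100.5,70]]))"
```

```text
9.625 tcp [ 544.5 -100.6  140.9] shift [ 0.2 -0.4  5.9] rz 0.0 zaxis [ 1.1e-03 -5.0e-04 -1.0e+00] w 16.3 F [-1.2 -0.6  0.3] 58.5308575630188
[[366.81593738 201.91776028]
 [367.71033144 197.10954624]]
```

View pics/g3.png

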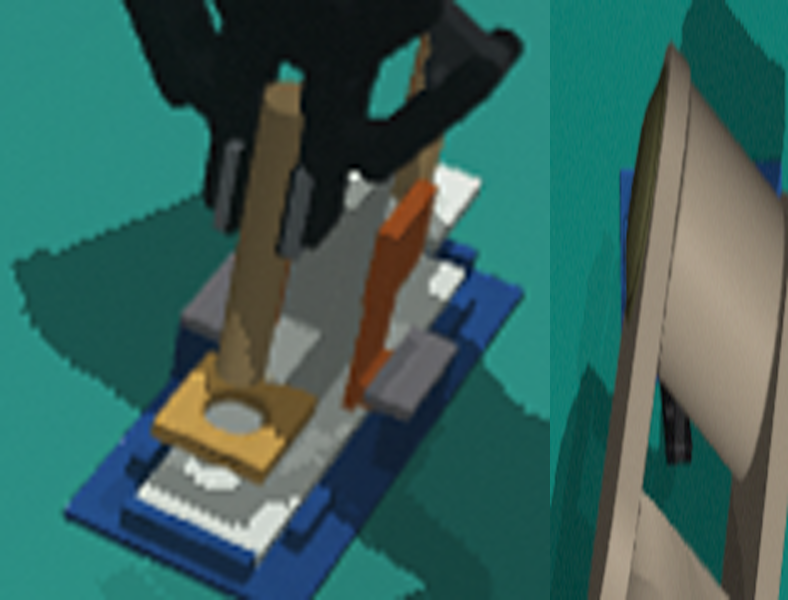

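The side view shows the dowel upright just above the eyelet. In full-picture pixels the foot centre is at about (368.7,194.9), the dowel top at (376.1,138.9) and the hole at (366.9,202.1). The top view is blocked. I'll check the lateral offset.

```bash
python3 -c "
from h import *
f=least_squares(lambda p:S.proj([p[0],p[1],76])[0]-(368.7,194.9),[544,-100.]).x
t=least_squares(lambda p:S.proj([p[0],p[1],196])[0]-(376.1,138.9),[544,-100.]).x
e=least_squares(lambda p:S.proj([p[0],p[1],58])[0]-(366.9,202.1),[544,-100.]).x
print(f,t,e,S.proj([[544.1,-100.5,76],[544.1,-100.5,196],[545.1,-100.5,76],[544.1,-99.5,76]]))"
```

```text
[ 543.04544776 -100.53674907] [ 548.15054502 -100.56903538] [ 543.74950654 -100.17795637] [[368.16448709 194.66768304]
 [378.34986099 139.84226893]
 [367.66676334 194.43665912]
 [367.88903557 194.98206979]]
```

The foot is within about 1 mm of the hole's axis. I descend gently, watching the force.

Converted, 8 mm is 0.128, 6 mm is 0.096.

>>> nudge_tcp:
  plan: [0,0,0.128,0,0,0,10,0,0,0.096,0,0,0,10,0,0,0.08,0,0,0,10,0,0,0.08,0,0,0,10,0,0,0.064,0,0,0,10,0,0,0,0,0,0,10]

```text
time_s: 10.48
ee_pos: [544.2, -100.5, 112.0]
tcp_rot: [-0.0, 0.692, 0.721, -0.0]
force: [0.2, 0.5, -0.3]
grip_width: 16.7
finger_force: 58.5
```

```bash
python3 -c "
from h import *
to(544.1,-100.5,80,.041)"
```

```text
10.475 tcp [ 544.2 -100.5  112. ] shift [-0.  -0.1 32. ] rz -0.0 zaxis [-5.e-04  2.e-04 -1.e+00] w 16.7 F [ 0.2  0.5 -0.3] 58.53135824203491
```

Converted, 7 mm is 0.112, 5 mm is 0.08.

>>> nudge_tcp:
  plan: [0,0,0.112,0,0,0,10,0,0,0.112,0,0,0,10,0,0,0.112,0,0,0,10,0,0,0.08,0,0,0,10,0,0,0,0,0,0,10,0,0,0,0,0,0,10]

```text
time_s: 11.22
ee_pos: [544.4, -100.6, 86.5]
tcp_rot: [0.0, 0.692, 0.721, 0.0]
force: [-0.3, 0.4, 0.1]
grip_width: 16.4
finger_force: 58.5
```

>>> nudge_tcp:
  plan: [0,0,0.032,0,0,0,10,0,0,0.016,0,0,0,10,0,0,0,0,0,0,10]

```text
time_s: 11.6
ee_pos: [544.3, -100.5, 83.3]
tcp_rot: [-0.0, 0.692, 0.721, -0.0]
force: [0.6, 0.1, 0.7]
grip_width: 16.7
finger_force: 58.5
```

>>> nudge_tcp:
  plan: [0,0,0.016,0,0,0,10,0,0,0.016,0,0,0,10,0,0,0,0,0,0,10]

```text
time_s: 11.98
ee_pos: [544.2, -100.5, 81.2]
tcp_rot: [-0.0, 0.692, 0.721, -0.0]
force: [-1.5, 0.7, -0.4]
grip_width: 16.3
finger_force: 58.5
```

Converted, 1 mm is 0.016.

>>> nudge_tcp:
  plan: [0,0,0.016,0,0,0,10,0,0,0.016,0,0,0,10,0,0,0,0,0,0,10]

```text
time_s: 12.35
ee_pos: [544.2, -100.5, 79.2]
tcp_rot: [-0.0, 0.692, 0.721, -0.0]
force: [0.4, -0.2, -0.1]
grip_width: 16.6
finger_force: 58.5
```

>>> nudge_tcp:
  plan: [0,0,0.016,0,0,0,10,0,0,0.016,0,0,0,10,0,0,0,0,0,0,10]

```text
time_s: 12.72
ee_pos: [544.6, -100.7, 78.8]
tcp_rot: [0.001, 0.692, 0.721, 0.0]
force: [-3.4, 0.7, 12.0]
grip_width: 16.2
finger_force: 60.2
```

Contact with the floor shows as 12 N at the expected height. Now I let go and retract upwards.

Converted, -0.5 mm is -0.008.

>>> nudge_tcp:
  plan: [0,0,-0.008,0,0,0,22,0,0,0,0,0,0,35,0,0,0,0,0,0,60,0,0,0,0,0,0,70,0,0,0,0,0,0,70,0,0,0,0,0,0,70]

```text
time_s: 13.48
ee_pos: [544.3, -100.5, 77.8]
tcp_rot: [-0.0, 0.692, 0.721, -0.0]
force: [0.8, 0.6, -0.0]
grip_width: 70.0
finger_force: 0.0
```

>>> nudge_tcp:
  plan: [0,0,-0.24,0,0,0,70,0,0,-0.4,0,0,0,70,0,0,-0.4,0,0,0,70,0,0,-0.32,0,0,0,70,0,0,-0.24,0,0,0,70,0,0,0,0,0,0,70,0,0,0,0,0,0,70]

```text
time_s: 14.35
ee_pos: [543.9, -100.4, 177.2]
tcp_rot: [-0.001, 0.692, 0.721, -0.0]
force: [-1.2, 0.7, -0.1]
grip_width: 70.3
finger_force: 0.0
```

```bash
python3 -c "
from h import *
import cv2
to(547.1,-175.3,180,.041)
s=cam.read_camera('side')[...,::-1];cv2.imwrite('pics/s4.png',s)
cv2.imwrite('pics/g4.png',cv2.resize(s[110:250,320:450],None,fx=4,fy=4,interpolation=2))
t=cam.read_camera('top')[...,::-1];cv2.imwrite('pics/t4.png',t)"
```

```text
14.35 tcp [ 543.9 -100.4  177.2] shift [-74.9   0.1  -2.8] rz -0.0 zaxis [-1.2e-03  5.0e-04 -1.0e+00] w 70.3 F [-1.2  0.7 -0.1] 0.0
```

View pics/g4.png

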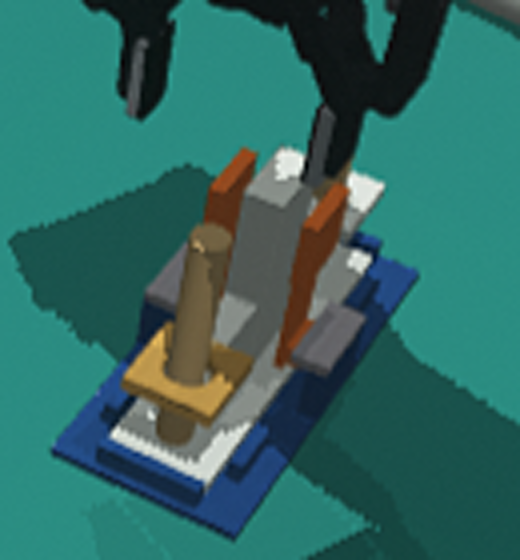

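The dowel stands through the eyelet on the floor plate: its top is at about (372,169) and its foot shows below the plate at (363,217). The carrier hasn't moved. I go over the mast and down to the catches.

Converted, -25 mm is -0.4, -20 mm is -0.32.

>>> nudge_tcp:
  plan: [-0.24,0,0,0,0,0,82,-0.4,0,0,0,0,0,82,-0.32,0,0,0,0,0,82,-0.24,0,0,0,0,0,82,0,0,0,0,0,0,82,0,0,0,0,0,0,82]

```text
time_s: 15.2
ee_pos: [547.3, -175.1, 177.8]
tcp_rot: [-0.0, 0.692, 0.722, 0.0]
force: [-1.0, -0.5, 0.5]
grip_width: 82.0
finger_force: 0.0
```

```bash
python3 -c "
from h import *
to(547.1,-175.3,72,.041)"
```

```text
15.2 tcp [ 547.3 -175.1  177.8] shift [ -0.3  -0.2 105.8] rz 0.0 zaxis [-2.e-04  3.e-04 -1.e+00] w 82.0 F [-1.  -0.5  0.5] 0.0
```

Converted, 20 mm is 0.32, 15 mm is 0.24.

>>> nudge_tcp:
  plan: [0,-0.0032,0.24,0,0,0,82,0,0,0.32,0,0,0,82,0,0,0.32,0,0,0,82,0,0,0.32,0,0,0,82,0,0,0.24,0,0,0,82,0,0,0.16,0,0,0,82,0,0,0.096,0,0,0,82,0,0,0,0,0,0,82]

```text
time_s: 16.2
ee_pos: [547.1, -175.4, 71.7]
tcp_rot: [-0.0, 0.692, 0.721, 0.0]
force: [0.3, -0.5, 0.5]
grip_width: 81.7
finger_force: 0.0
```

>>> nudge_tcp:
  plan: [0,0,0,0,0,0,70,0,0,0,0,0,0,60,0,0,0,0,0,0,50,0,0,0,0,0,0,45,0,0,0,0,0,0,38,0,0,0,0,0,0,30,0,0,0,0,0,0,30,0,0,0,0,0,0,30]

```text
time_s: 17.2
ee_pos: [547.1, -175.7, 74.1]
tcp_rot: [0.001, 0.692, 0.722, -0.0]
force: [-7.1, 1.4, 18.9]
grip_width: 32.1
finger_force: 59.8
```

```bash
python3 -c "
from h import *
to(547.1,-175.3,72,.041)"
```

```text
17.2 tcp [ 547.1 -175.7   74.1] shift [0.4 0.1 2.1] rz 0.0 zaxis [ 0.0011 -0.0015 -1.    ] w 32.1 F [-7.1  1.4 18.9] 59.837297201156616
```

The opening is 32 mm where I expected about 36, so I look before lifting.

>>> nudge_tcp:
  plan: [0,0,0,0,0,0,30,0,0,0,0,0,0,30]

```text
time_s: 17.45
ee_pos: [547.1, -175.8, 74.1]
tcp_rot: [0.001, 0.692, 0.721, -0.0]
force: [-8.0, 1.7, 20.2]
grip_width: 32.1
finger_force: 59.8
```

```bash
python3 -c "
from h import *
import cv2
to(547.1,-175.3,72,.041)
s=cam.read_camera('side')[...,::-1];cv2.imwrite('pics/s5.png',s)
cv2.imwrite('pics/g5.png',cv2.resize(s[90:240,320:450],None,fx=4,fy=4,interpolation=2))"
```

```text
17.45 tcp [ 547.1 -175.8   74.1] shift [0.5 0.1 2.1] rz 0.0 zaxis [ 0.0011 -0.0015 -1.    ] w 32.1 F [-8.   1.7 20.2] 59.8352175951004
```

View pics/g5.png

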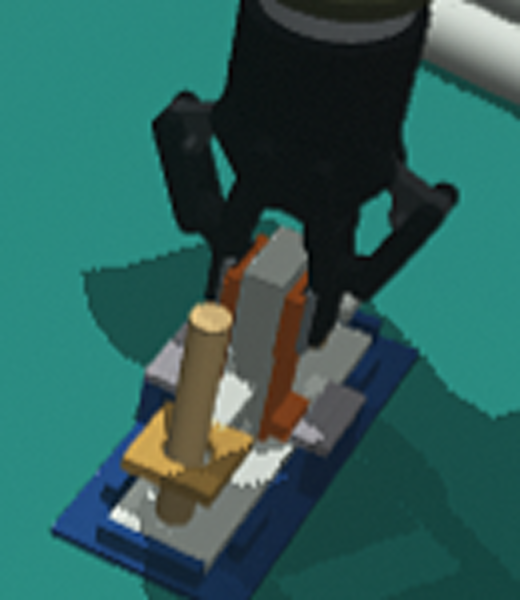

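Both orange catches are pinched against the mast, fingers on their pads at about (378,155) and (398,170), and the dowel is still in the eyelet. Now a slow straight lift.

Converted, -6 mm is -0.096, -5 mm is -0.08.

>>> nudge_tcp:
  plan: [0,0,-0.064,0,0,0,30,0,0,-0.064,0,0,0,30,0,0,-0.064,0,0,0,30,0,0,-0.08,0,0,0,30,0,0,-0.08,0,0,0,30,0,0,-0.096,0,0,0,30,0,0,-0.096,0,0,0,30,0,0,-0.096,0,0,0,30]

```text
time_s: 18.5
ee_pos: [547.1, -175.5, 112.3]
tcp_rot: [0.0, 0.692, 0.721, 0.0]
force: [-0.2, 0.2, -2.9]
grip_width: 31.9
finger_force: 60.4
```

>>> nudge_tcp:
  plan: [0,0,-0.128,0,0,0,30,0,0,-0.128,0,0,0,30,0,0,-0.16,0,0,0,30,0,0,-0.16,0,0,0,30,0,0,-0.16,0,0,0,30,0,0,-0.16,0,0,0,30,0,0,-0.16,0,0,0,30,0,0,-0.16,0,0,0,30]

```text
time_s: 19.5
ee_pos: [547.1, -175.5, 188.5]
tcp_rot: [0.0, 0.692, 0.721, 0.0]
force: [0.8, -0.3, -3.9]
grip_width: 31.8
finger_force: 60.4
```

>>> nudge_tcp:
  plan: [0,0,-0.144,0,0,0,30,0,0,-0.128,0,0,0,30,0,0,-0.096,0,0,0,30,0,0,-0.064,0,0,0,30,0,0,-0.032,0,0,0,30,0,0,0,0,0,0,30,0,0,0,0,0,0,30,0,0,0,0,0,0,30]

```text
time_s: 20.5
ee_pos: [547.1, -175.5, 216.6]
tcp_rot: [-0.0, 0.692, 0.721, -0.0]
force: [-0.3, 0.6, -2.2]
grip_width: 31.8
finger_force: 60.4
```

```bash
python3 -c "
from h import *
import cv2
to(547.1,-175.3,220,.041)
s=cam.read_camera('side')[...,::-1]
cv2.imwrite('pics/g6.png',cv2.resize(s[30:240,300:480],None,fx=2.8,fy=2.8,interpolation=2))"
```

```text
20.5 tcp [ 547.1 -175.5  216.6] shift [ 0.2  0.  -3.4] rz -0.0 zaxis [-3.e-04  2.e-04 -1.e+00] w 31.8 F [-0.3  0.6 -2.2] 60.40840744972229
```

View pics/g6.png

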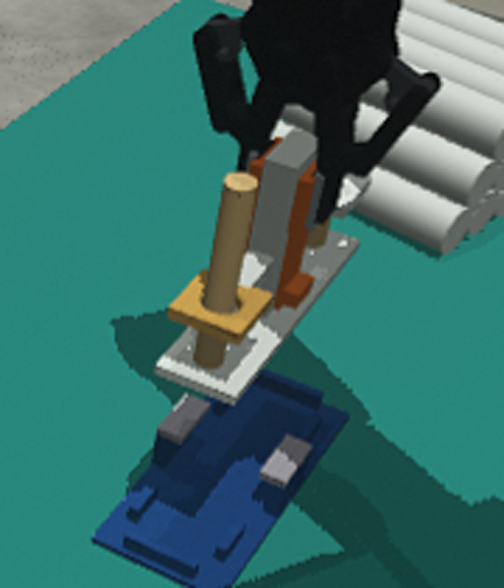

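The carrier hangs upright clear of the dock, its floor plate's near corner at about (384,174), with the dowel through the eyelet. TCP has risen 142 mm, so its underside is at about 148 mm. I let it settle and hand in.

>>> nudge_tcp:
  plan: [0,0,0,0,0,0,30,0,0,0,0,0,0,30,0,0,0,0,0,0,30,0,0,0,0,0,0,30]

```text
time_s: 21.05
ee_pos: [547.1, -175.5, 216.8]
tcp_rot: [-0.0, 0.692, 0.721, 0.0]
force: [0.7, -0.4, -3.0]
grip_width: 31.8
finger_force: 60.4
```

```bash
python3 -c "
from plant import env, cam
print(env.sign_off())"
```

```text
the job is handed in; nothing more can be done
None
```

I handed the job in at about 21 s (no verdict came back): the carrier is held still by its pinched catches, upright and about 15 cm up, with the pale dowel standing through the eyelet and the dark dowels and jar left alone.

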